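# Slide the kahk mould out over the tray's lip

## Robot

A 6-joint arm with a two-finger parallel gripper is mounted at the origin on the work surface. World frame = base frame: x ahead of the robot, y to its left, z up, the work surface at z = 0. Lengths are in m, angles in rad, forces in N, time in s.
With the tool pointing down it reaches from about 0.35 to 0.925 m from the base axis. Payload 6.4 kg.
Tool frame: the origin (TCP) lies between the finger pads; the fingertips stand 19 mm ahead of it and the grasp point (between the pads) is the TCP; z points along the fingers, x is the direction in which the jaws open and shut, and the axes are right-handed (so a half turn about z gives the same grasp; the last joint's range is limited). The gripper opens to 85 mm and grips with 20 to 120 N. Pads are 22 mm wide; open, the fingers measure 114 mm over their backs; the gripper's body (76 mm by 85 mm) begins 54 mm behind the grasp point. The pads swing forward as they close: fully open they stand 13 mm farther back than shut.
Start: joints at [1.089, 0.245, 1.558, -0, 1.339, -0.174], TCP at [0.197, 0.619, 0.25] pointing down, gripper open.
Joint ranges: [-3.13, 3.13], [-1.02, 2.26], [0.13, 2.54], [-0.95, 4.09], [0.21, 2.88], [-2.74, 2.74]. Speed limits (rad/s): [2.57, 2.57, 3.14, 3.14, 3.14, 3.14].

## Interface

Orientations are given as a unit quaternion [x, y, z, w].
In Python, from cell import state, camera, ticket gives the robot as it stands.
- The arm moves only by the tool servo_tool, never from a script. Its argument "plan" is text: rows parted by semicolons, each of 7 numbers parted by spaces: the closure, from 0 (fully open) to 1 (shut), then the shift along the tool's x, y, z scaled (see below), then the turn, a rotation vector about the tool's x, y, z scaled (see below). A call has 1 to 20 rows; each row shifts and turns the commanded pose from where the row before left it, along the tool's axes as they then stand; what a row does not reach is not made up. The controller multiplies each number of a shift by 0.6 m and each number of a turn by 60 degrees. A row lasts 1/8 s, in which the tool goes at most 62.5 mm and 10.7 degrees, less where a joint would pass 70% of its speed; a pose out of reach is approached as far as the arm can. A call with a number of a shift or a turn outside -1 to 1 is refused whole. A call with a gripper value outside its range is refused whole. The fingers move at their own pace and stop on an object; "grip_force" is the grip in N (left out, the last holds). Time passes only in rows, so rows that do not move let the fingers close. It gives the time, the measured TCP pose, the force and the opening at its end, in the units of the state.
- state(): the state, without advancing time (a new reading comes with each control period).
- camera(name): name is "scene" or "top" or "wrist"; returns a dict with "color" (384x512x3 uint8, red, green, blue), "K" (3x3 intrinsics, pixels), "R" (3x3) and "t" (3): a world point X has camera coordinates R X + t. Camera axes: x right, y down, z forward; pixel columns grow to the right and rows downward; lengths in m; the calibration is good to about 2 mm. A picture is of the moment at which its call begins. There is no depth.
- ticket.sign_off(): hands the job in, once; it reports no verdict.
The state is a dict: "time_s": time; "joints": joint angles; "joint_velocities": joint speeds; "joint_torque": joint torques, N m; "position": TCP position; "orientation": TCP orientation; "force": force on the tool from outside, world axes, zero at the start; "moment": the same for the moment, N m; "gripper_width": finger opening in m.
Only numpy, scipy, OpenCV 4.12 (cv2) and the standard library are available. Lean on these libraries where they do the work, as an engineer would, in place of code of your own. Each camera call takes 0.05 s, during which the arm holds its last target.

## Task

Push the flat terracotta-coloured kahk mould along the glass tray until it sticks out 40 mm past the tray's front brass lip (the long side away from the robot), square to that lip, so that a guest can take it from below: the white line across the mould then lies right over the lip's outer edge. Only push it with the fingers, never lift or tip it; leave everything else where it stands, and finish with the hand clear.

Things in the scene. Friction and masses are not known exactly. Their poses are not given: they have to be found in the camera images.
- tray: Fixed flat glass tray on short brass feet, 250 (its x) by 780 mm (its y). Origin: centre of its footprint on the sideboard top (z = 0). The flat sliding surface lies 30 mm above; open space below the 10 mm glass. +x points away from the robot (within 0.15 rad of world x), square to the front lip. Front and back edges have no rim; the ends at y = +-390 mm have a brass rail 26 mm high.
- tray_lip (a point): Midpoint of the outer upper edge of the front brass lip (125 mm along +x from the tray's origin, 30 mm up); axes as the tray's. The lip runs straight along the tray's y.
- mould: Loose stiff flat terracotta-coloured slab, 130 (its x) by 90 (its y) by 12 mm thick, about 0.16 kg, big dark round pattern at the rear, three small ones at the front. Origin: centre of underside (mass centre in plan). Its +x end is the front, to go out over the lip. Starts wholly on the tray, up to 0.25 rad off square, at least 30 mm clear on each side. It swaps places with tin and dispenser.
- mould_line (a point): Middle of the white line across the mould's top, 40 mm behind the front end (25 mm along +x from the origin, 12 mm up).
- tin: Loose aluminium tin with closed hinged lid, 83 x 93 x 55 mm high, on the tray; leave alone. Origin: centre of underside.
- dispenser: Loose glass sugar dispenser with steel top and lever, 72 mm across, 161 mm high, on the tray; leave alone. Origin: centre of underside.
- vase: Loose blue ceramic vase, 68 mm across, 105 mm high, near the tray's +y end; leave alone. Origin: centre of underside.
- tong: Loose green plastic tong lying along x near the tray's -y end, 187 x 55 x 14 mm; leave alone. Origin: on its underside, near its middle.
- stamp: Small loose wooden biscuit stamp, 38 mm across, 54 mm high, standing near the tray's +y end; leave alone. Origin: centre of underside.
Not all that is in view belongs to the job. What is meant by the mould is not blue or green, and is the smaller of those in its own colour.

How it is judged:
At the end, for the whole second after the job is handed in: The mould lies flat and still on the tray, its white line within 7 mm of the outer edge of the front lip (front end 33 to 47 mm past the lip), square to the lip within 0.12 rad (x of mould_line in the frame of tray_lip between -0.007 and 0.007 m and angle between the x axis of mould and the x axis of tray, either way round below 0.12 rad and angle between mould's own z axis and vertical below 0.04 rad and height (world z) of mould between 0.027 and 0.033 m and y of mould in the frame of tray between -0.3 and 0.3 m and linear speed of mould below 0.01 m/s); the robot touches nothing.
It fails at once if the tin, sugar dispenser, vase, tong or stamp is shoved, lifted or knocked over (its base moves more than 15 mm) (distance of any of tin, dispenser, vase, tong, stamp from where it was at the start of the episode above 0.015 m).
It fails at once if the mould is lifted off the tray (its underside centre rises more than 8 mm above the glass) (height (world z) of mould above 0.038 m).
It fails at once if the mould tips or falls over the lip (tilt above 0.2 rad or centre below the glass) (angle between mould's own z axis and vertical above 0.2 rad or height (world z) of mould below 0.024 m).
It also fails if it takes over 38 s, if anything falls off the work surface, if the arm or the gripper's body presses on something with over 40 N, if the wrist force passes 120 N, or if a joint passes its speed limit or range.

## Working session

There is one attempt and no reset: what is moved stays moved. The work goes in short steps, Python scripts to look and compute and a tool call to move; the robot and the scene stay as the last step left them, time stands still between calls to the robot, and variables do not carry over. Pictures are saved under pics/ and viewed, and the job is handed in when it is done.

Besides the shell and the picture viewer there is one more tool, called after ">>>" as name(argument=value, ...) on one line, values as JSON. servo_tool: Moves the arm, as the interface text tells. Shifts and turns lie within -1 to 1; 1 stands for 0.6 m of shift or 60 degrees of turn. Its arguments: {"type":"object","properties":{"plan":{"type":"string"},"grip_force":{"type":"number"}},"required":["plan"]}

```bash
ls; mkdir -p pics
python3 - <<'E'
from cell import state,camera
import cv2,numpy as np
s=state();print(s)
for n in("scene","top","wrist"):
    c=camera(n);cv2.imwrite(f"pics/{n}0.png",c["color"][:,:,::-1]);np.savez(f"{n}0.npz",**c);print(n,c["K"].tolist(),c["R"].round(4).tolist(),c["t"])
E
```

```text
pics
{'time_s': 0.0, 'joints': array([ 1.08890086e+00,  2.45853969e-01,  1.55903687e+00, -1.08080798e-05,
        1.33871476e+00, -1.74098625e-01]), 'joint_velocities': array([-0.00070612, -0.00182598,  0.00104549, -0.0017048 , -0.00102693,
       -0.00022843]), 'joint_torque': array([-6.02504952e-04, -4.29512072e+01, -3.26120746e+01, -1.63982127e-04,
        5.44197988e-03, -3.02193342e-06]), 'position': array([0.1966677 , 0.61897156, 0.24914249]), 'orientation': array([ 8.07141890e-01,  5.90356635e-01, -9.00687252e-04,  4.49193085e-04]), 'force': array([ 0.03125412, -0.83705939, -0.64776927]), 'moment': array([-0.04567853, -0.03158801,  0.01577039]), 'gripper_width': 0.08551635157554338}
scene [[471.86795854797435, 0.0, 256.07103585067466], [0.0, 471.86795854797435, 188.96165895111744], [0.0, 0.0, 1.0]] [[0.1389, 0.9902, 0.0151], [0.5946, -0.0712, -0.8008], [-0.7919, 0.1202, -0.5987]] [-0.11680866 -0.25051276  1.63485523]
top [[370.14871384806355, 0.0, 257.46288488657103], [0.0, 370.14871384806355, 191.5368300541713], [0.0, 0.0, 1.0]] [[0.0275, -0.9994, 0.0216], [-0.9838, -0.0309, -0.1763], [0.1769, -0.0164, -0.9841]] [0.00179869 0.52322938 1.03703999]
wrist [[288.7528082640748, 0.0, 257.3014414282106], [0.0, 288.7528082640748, 192.08995427784276], [0.0, 0.0, 1.0]] [[0.3031, 0.953, -0.0002], [0.9161, -0.2913, 0.2753], [0.2623, -0.0836, -0.9613]] [-0.65034328 -0.03555999  0.3777604 ]
```

View pics/scene0.png

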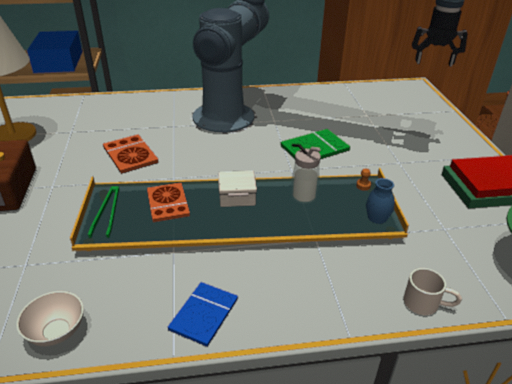

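View pics/top0.png

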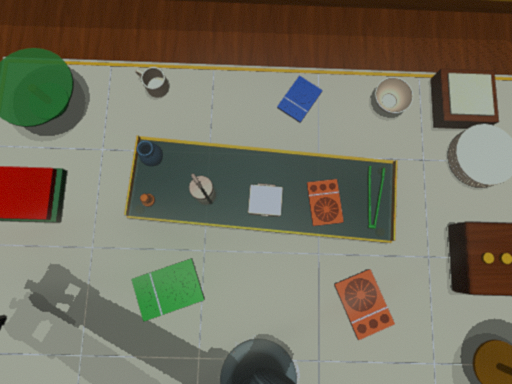

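View pics/wrist0.png

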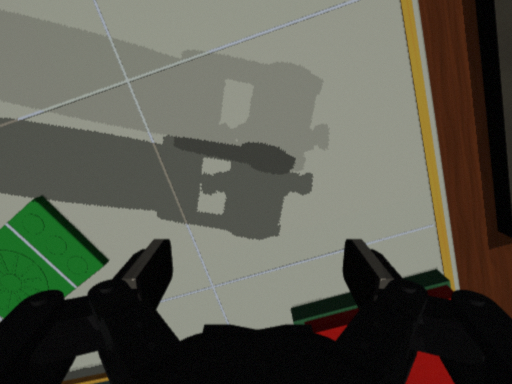

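The terracotta mould on the tray is at about (325,202) in the top view, with the tin to its left at (265,200) and the tong to its right at (377,196). The other terracotta one, at (364,303), is off the tray and larger. Next I'll zoom in and measure.

```bash
cat > h.py <<'E'
import numpy as np,cv2
def ray(c,uv,z):
    K,R,t=[np.asarray(c[k]) for k in"KRt"]
    o=-R.T@t; d=R.T@np.linalg.inv(K)@np.array([uv[0],uv[1],1.]); return o+d*(z-o[2])/d[2]
def proj(c,X):
    p=np.asarray(c["K"])@(np.asarray(c["R"])@X+c["t"]); return p[:2]/p[2]
def mouldrect(c,win,z=.042):
    im=c["color"];hsv=cv2.cvtColor(im,cv2.COLOR_RGB2HSV)
    m=((hsv[...,0]<14)&(hsv[...,1]>120)&(hsv[...,2]>70)).astype(np.uint8)
    m2=np.zeros_like(m);x0,y0,x1,y1=win;m2[y0:y1,x0:x1]=m[y0:y1,x0:x1]
    m2=cv2.morphologyEx(m2,cv2.MORPH_CLOSE,np.ones((7,7)))
    cs,_=cv2.findContours(m2,0,1);k=max(cs,key=cv2.contourArea)
    P=np.array([ray(c,p[0],z)[:2] for p in k],np.float32)*1000
    return cv2.minAreaRect(P),k[:,0].min(0),k[:,0].max(0)
E
python3 - <<'E'
from h import *
c=np.load("top0.npz");s=np.load("scene0.npz")
print(mouldrect(c,(295,165,355,235)),mouldrect(s,(140,175,195,225)))
im=c["color"][:,:,::-1]
cv2.imwrite("pics/z1.png",cv2.resize(im[130:250,120:400],None,fx=2.85,fy=2.85,interpolation=2))
cv2.imwrite("pics/z2.png",cv2.resize(im[160:245,240:400],None,fx=5,fy=5,interpolation=2))
i=s["color"][:,:,::-1]
cv2.imwrite("pics/z3.png",cv2.resize(i[165:260,65:265],None,fx=4,fy=4,interpolation=2))
E
```

```text
(((499.56658935546875, -181.05801391601562), (129.45785522460938, 91.17271423339844), 8.256522178649902), array([307, 179], dtype=int32), array([342, 225], dtype=int32)) (((505.6304931640625, -179.08261108398438), (143.56214904785156, 91.08402252197266), 8.077781677246094), array([147, 182], dtype=int32), array([189, 221], dtype=int32))
```

View pics/z1.png

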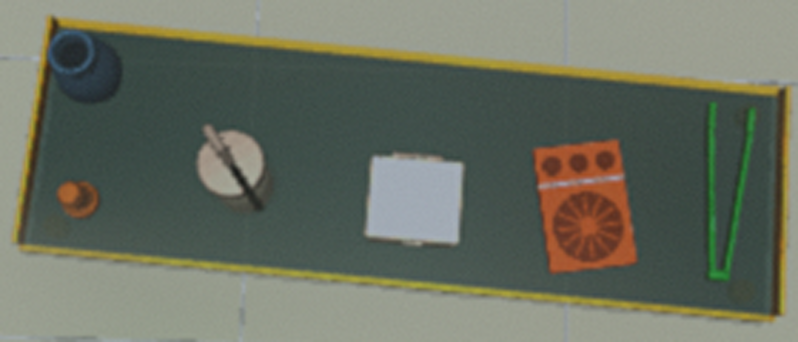

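View pics/z2.png

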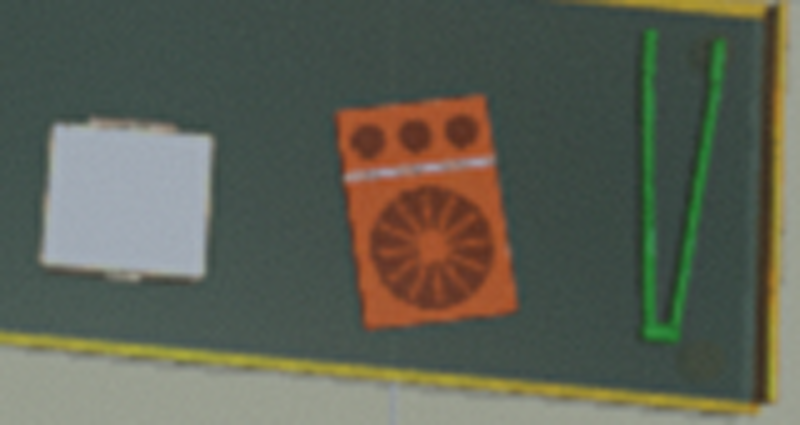

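View pics/z3.png

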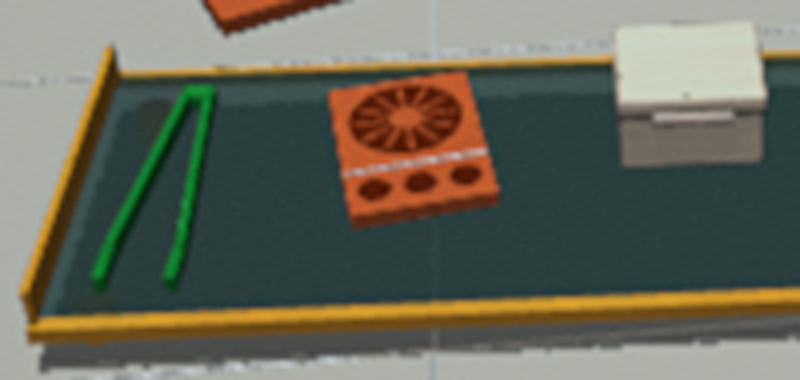

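```bash
cat >> h.py <<'E'
def edge(c,cols,r0,r1,sgn):
    # subpixel outer edge of yellow band near line r0..r1 (rows at cols ends); sgn -1: outside is up
    im=c["color"].astype(float); s=cv2.GaussianBlur(im[...,0]-im[...,2],(0,0),0.7); out=[]
    for u in range(*cols):
        r=int(round(np.interp(u,[cols[0],cols[1]],[r0,r1])))
        col=s[r-8:r+9,u]; p=int(np.argmax(col)); pk=col[p]
        if pk<50: continue
        k=p
        while 0<k<16 and col[k]>pk/2+col[0 if sgn<0 else 16]/2: k+=sgn
        b=col[0 if sgn<0 else 16]; h=(pk+b)/2
        a0,a1=col[k],col[k-sgn]; f=(h-a0)/(a1-a0) if a1!=a0 else 0
        out.append((u,r-8+k-sgn*f))
    return np.array(out)
def line(P):
    vx,vy,x,y=cv2.fitLine(P.astype(np.float32),cv2.DIST_HUBER,0,.0005,.0005).ravel(); 
    if vy<0: vx,vy=-vx,-vy
    return np.array([vx,vy]),np.array([x,y])
E
python3 - <<'E'
from h import *
c=np.load("top0.npz");s=np.load("scene0.npz")
print("cam",-c["R"].T@c["t"],-s["R"].T@s["t"])
F=edge(c,(145,390),139,161,-1);B=edge(c,(135,388),216,241,1)
Fw=np.array([ray(c,p,.03)[:2] for p in F]);Bw=np.array([ray(c,p,.03)[:2] for p in B])
for W in(Fw,Bw):
    d,p=line(W);n=np.array([d[1],-d[0]]);print(len(W),d,p,"yaw",-np.arctan2(d[0],d[1]),"res",np.std((W-p)@n))
df,pf=line(Fw);db,pb=line(Bw);n=np.array([df[1],-df[0]])
print("width",(pf-pb)@n)
# ends: rail tops
for uv in((133,137),(397,160),(394,242),(126,217)):print(uv,ray(c,uv,.056),)
# mould
for cc,w in((c,(295,165,355,235)),):
    r=mouldrect(cc,w);print(r[0],cv2.boxPoints(r[0]).tolist())
# other objects at z: tin top centre, tong
for uv,z in(((265.5,200),.085),((368,226),.044),((370,166),.044),((384,168),.044)):print(uv,ray(c,uv,z))
E
```

```text
cam [0.33127528 0.03496578 1.11277053] [ 1.45985205 -0.09869816  0.77989948]
245 [0.06557769 0.99784744] [0.66424656 0.03432432] yaw -0.06562479 res 0.0002794516545132277
253 [0.06522761 0.9978704 ] [0.4127165  0.03078268] yaw -0.06527396 res 8.129478426215206e-05
width 0.25075635
(133, 137) [0.67348399 0.3898481  0.056     ]
(397, 160) [ 0.6294021  -0.39450551  0.056     ]
(394, 242) [ 0.38718093 -0.37632478  0.056     ]
(126, 217) [0.43596824 0.38910112 0.056     ]
((499.56658935546875, -181.05801391601562), (129.45785522460938, 91.17271423339844), 8.256522178649902) [[428.9621276855469, -145.23956298828125], [442.0550231933594, -235.46728515625], [570.1710205078125, -216.87646484375], [557.078125, -126.64874267578125]]
(265.5, 200) [ 0.49257251 -0.00542139  0.085     ]
(368, 226) [ 0.43181052 -0.30663973  0.044     ]
(370, 166) [ 0.61152605 -0.31723315  0.044     ]
(384, 168) [ 0.60675315 -0.35921112  0.044     ]
```

Measured in the tray frame: yaw is -0.065 and the measured width of 250.8 mm matches the given 250. The mould centre is 150 mm behind the lip with a yaw of +0.144, so it needs about 125 mm of push and -0.21 rad of turn. I'll go high to a point behind it, with the jaws along the lip.

>>> servo_tool(plan="0.45 0 0 0 0 0 -0.116; 0.45 0 0 0 0 0 -0.116; 0.45 -0.073 0.058 0 0 0 0; 0.45 -0.073 0.058 0 0 0 0; 0.45 -0.073 0.058 0 0 0 0; 0.45 -0.073 0.058 0 0 0 0; 0.45 -0.073 0.058 0 0 0 0; 0.45 -0.073 0.058 0 0 0 0; 0.45 -0.073 0.058 0 0 0 0; 0.45 -0.073 0.058 0 0 0 0; 0.45 -0.089 -0.003 0 0 0 0; 0.45 -0.089 -0.003 0 0 0 0; 0.45 -0.089 -0.003 0 0 0 0; 0.45 -0.089 -0.003 0 0 0 0; 0.45 -0.089 -0.003 0 0 0 0; 0.45 -0.089 -0.003 0 0 0 0; 0.45 -0.089 -0.003 0 0 0 0; 0.45 -0.089 -0.003 0 0 0 0; 0.45 0 0 0 0 0 0; 0.45 0 0 0 0 0 0", grip_force=40)

```text
time_s: 2.65
position: [0.4098, -0.1732, 0.2499]
orientation: [0.73, 0.684, 0.0, -0.0]
force: [0.5, 0.2, 0.2]
gripper_width: 0.0471
```

```bash
cat >> h.py <<'E'
N=np.array([0.99785,-0.0654]);D=np.array([0.0654,0.99785]);PF=np.array([0.66425,0.03432])
def tr(p): q=np.asarray(p)[:2]-PF; return np.array([q@N,q@D])
def snap(tag,names=("top","scene"),wins=None):
    from cell import camera
    o={}
    for n in names:
        c=camera(n);np.savez(f"{n}{tag}.npz",**c);o[n]=c
        cv2.imwrite(f"pics/{n}{tag}.png",c["color"][:,:,::-1])
    return o
def toolinfo():
    from cell import state
    from scipy.spatial.transform import Rotation as Ro
    s=state();R=Ro.from_quat(s["orientation"]).as_matrix()
    print("t",s["time_s"],"pos",s["position"].round(4),"tray",tr(s["position"]).round(4),"f",s["force"].round(2),"w",s["gripper_width"])
    print("toolx in tray err",np.arctan2(R[0,0],R[1,0])-np.arctan2(D[0],D[1]),"z",R[:,2].round(4))
E
python3 - <<'E'
from h import *
toolinfo();o=snap("1",("scene","wrist"))
print(proj(o["scene"],np.array([0.406,-.175,.25])))
cv2.imwrite("pics/s1z.png",cv2.resize(o["scene"]["color"][:230,60:320,::-1],None,fx=3,fy=2.6,interpolation=2))
E
```

```text
t 2.65 pos [ 0.4098 -0.1732  0.2499] tray [-0.2404 -0.2238] f [0.46 0.18 0.2 ] w 0.047117573029207785
toolx in tray err -0.00028709818803543397 z [-5.e-04  8.e-04 -1.e+00]
[161.11896516 107.66988711]
```

View pics/s1z.png

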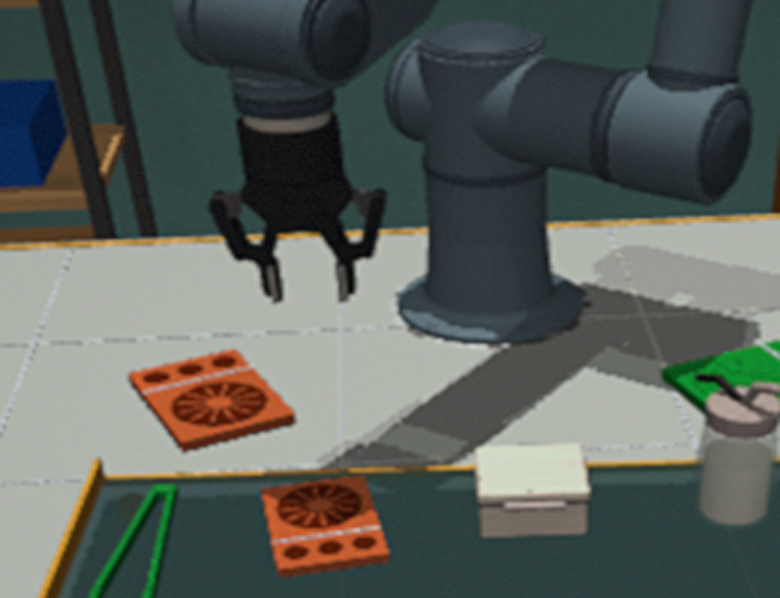

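View pics/wrist1.png

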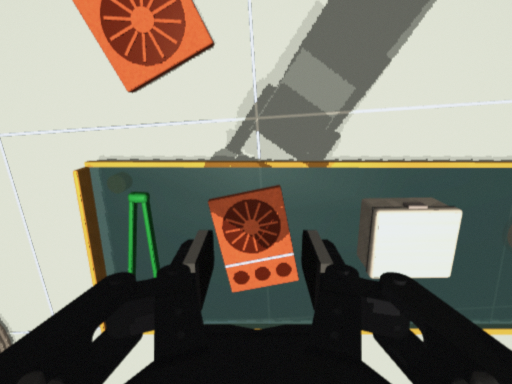

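>>> servo_tool(plan="0.45 0 -0.01 0 0 0 0; 0.45 0 0 0.052 0 0 0; 0.45 0 0 0.052 0 0 0; 0.45 0 0 0.052 0 0 0; 0.45 0 0 0.052 0 0 0; 0.45 0 0 0.052 0 0 0; 0.45 0 0 0.052 0 0 0; 0.45 0 0 0 0 0 0; 0.45 0 0 0 0 0 0")

```text
time_s: 3.88
position: [0.4047, -0.1734, 0.0643]
orientation: [0.729, 0.684, 0.0, 0.001]
force: [-0.0, -0.7, 0.5]
gripper_width: 0.0468
```

Run:
```python
from h import *
toolinfo();o=snap("2",("scene","top"))
cv2.imwrite("pics/s2z.png",cv2.resize(o["scene"]["color"][125:235,120:230,::-1],None,fx=5.4,fy=5.4,interpolation=2))
```

```text
t 3.875 pos [ 0.4047 -0.1734  0.0643] tray [-0.2455 -0.2242] f [-0.03 -0.7   0.54] w 0.046834386094418985
toolx in tray err -0.0014402344997657274 z [ 0.0013 -0.0011 -1.    ]
```

View pics/s2z.png

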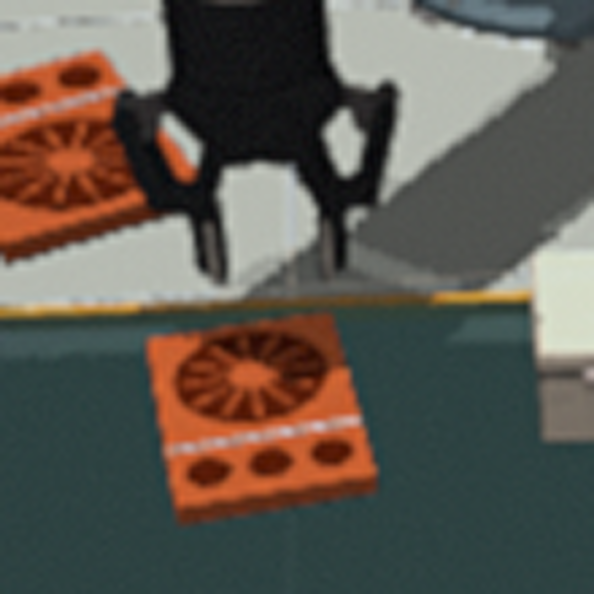

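View pics/top2.png

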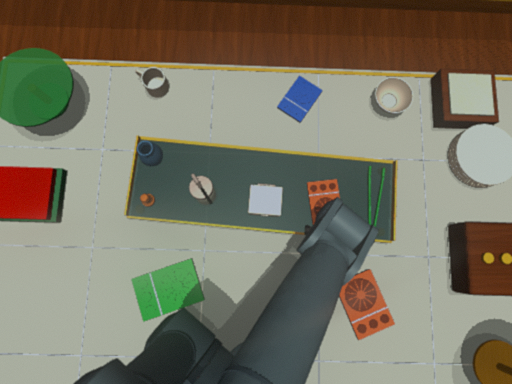

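Run:
```python
from h import *
c=np.load("scene2.npz")
K,R,t=c["K"],c["R"],c["t"];o=-R.T@t
for uv in((160.4,177.4),(182.2,175.9)):
    d=R.T@np.linalg.inv(K)@np.array([*uv,1]);
    for off in(0,.006,.011):
        # plane tray x = -0.2455+off
        k=(-0.2455+off-(o[:2]-PF)@N)/(d[:2]@N);X=o+k*d;print(uv,off,X.round(4),tr(X).round(4))
```

```text
(160.4, 177.4) 0 [ 0.403  -0.1985  0.0428] [-0.2455 -0.2494]
(160.4, 177.4) 0.006 [ 0.409  -0.1979  0.047 ] [-0.2395 -0.2484]
(160.4, 177.4) 0.011 [ 0.4141 -0.1974  0.0505] [-0.2345 -0.2476]
(182.2, 175.9) 0 [ 0.4068 -0.1403  0.0455] [-0.2455 -0.1911]
(182.2, 175.9) 0.006 [ 0.4128 -0.1401  0.0497] [-0.2395 -0.1905]
(182.2, 175.9) 0.011 [ 0.4178 -0.1399  0.0532] [-0.2345 -0.19  ]
```

>>> servo_tool(plan="0.45 0 0 0.01 0 0 0; 0.45 0 0 0.005 0 0 0; 0.45 0 0 0 0 0 0; 0.45 0 0 0 0 0 0")

```text
time_s: 4.47
position: [0.404, -0.1733, 0.0541]
orientation: [0.73, 0.684, -0.0, -0.0]
force: [-0.4, -0.0, -0.8]
gripper_width: 0.0469
```

>>> servo_tool(plan="0.45 0 0 0.0035 0 0 0; 0.45 0 0 0 0 0 0; 0.45 0 0 0 0 0 0")

```text
time_s: 4.85
position: [0.404, -0.1732, 0.052]
orientation: [0.73, 0.684, -0.0, -0.0]
force: [0.3, -0.3, 0.5]
gripper_width: 0.0471
```

Run:
```python
from h import *
toolinfo();o=snap("3",("scene",))
cv2.imwrite("pics/s3z.png",cv2.resize(o["scene"]["color"][145:235,130:220,::-1],None,fx=6.6,fy=6.6,interpolation=2))
```

```text
t 4.85 pos [ 0.404  -0.1732  0.052 ] tray [-0.2461 -0.2241] f [ 0.3  -0.35  0.47] w 0.047061038051513356
toolx in tray err -0.0006430718861578921 z [-0. -0. -1.]
```

View pics/s3z.png

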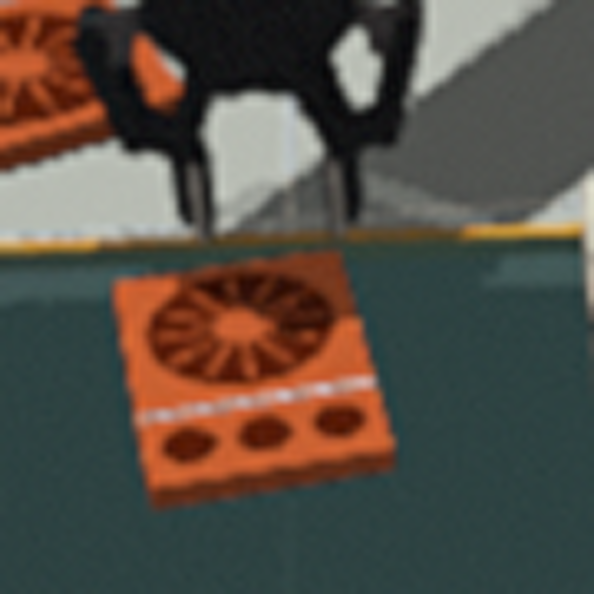

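>>> servo_tool(plan="0.45 0 0 0.003 0 0 0; 0.45 0 0 0 0 0 0; 0.45 0 0 0 0 0 0")

```text
time_s: 5.28
position: [0.404, -0.1732, 0.0502]
orientation: [0.73, 0.684, -0.0, -0.0]
force: [0.4, 0.4, -0.8]
gripper_width: 0.0469
```

>>> servo_tool(plan="0.45 0 0 0.003 0 0 0; 0.45 0 0 0 0 0 0; 0.45 0 0 0 0 0 0")

```text
time_s: 5.65
position: [0.404, -0.1732, 0.0484]
orientation: [0.73, 0.684, 0.0, 0.0]
force: [-0.5, -0.8, -0.1]
gripper_width: 0.0467
```

>>> servo_tool(plan="0.45 0 0 0.0025 0 0 0; 0.45 0 0 0 0 0 0; 0.45 0 0 0 0 0 0")

```text
time_s: 6.02
position: [0.404, -0.1732, 0.0469]
orientation: [0.73, 0.684, -0.0, -0.0]
force: [-1.0, -0.3, 0.5]
gripper_width: 0.047
```

Run:
```python
from h import *
toolinfo();o=snap("4",("scene",))
cv2.imwrite("pics/s4z.png",cv2.resize(o["scene"]["color"][160:220,140:200,::-1],None,fx=9.9,fy=9.9,interpolation=2))
```

```text
t 6.025 pos [ 0.404  -0.1732  0.0469] tray [-0.2461 -0.2241] f [-1.01 -0.3   0.53] w 0.04703832736161479
toolx in tray err -0.0005434044533024207 z [-0.  0. -1.]
```

View pics/s4z.png

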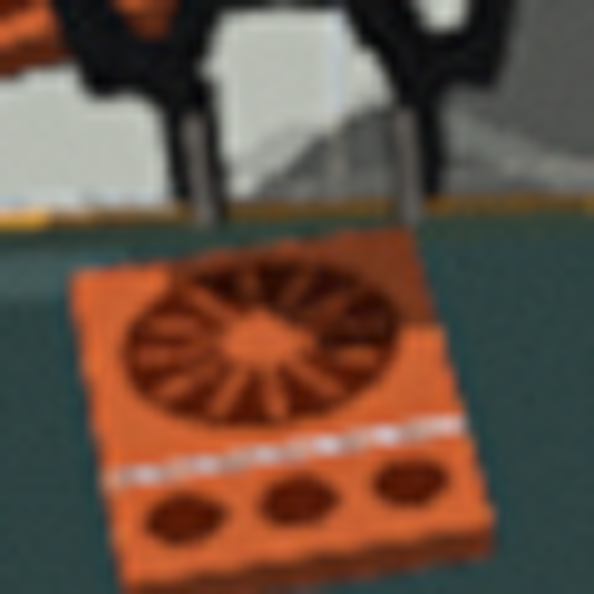

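>>> servo_tool(plan="0.45 0 0.01 0 0 0 0; 0.45 0 0.01 0 0 0 0; 0.45 0 0.01 0 0 0 0; 0.45 0 0.01 0 0 0 0; 0.45 0 0.01 0 0 0 0; 0.45 0 0.01 0 0 0 0; 0.45 0 0.01 0 0 0 0; 0.45 0 0 0 0 0 0")

```text
time_s: 7.08
position: [0.4466, -0.1762, 0.0471]
orientation: [0.73, 0.684, 0.0, 0.001]
force: [-0.2, 0.4, 0.4]
gripper_width: 0.047
```

Run:
```python
from h import *
toolinfo();o=snap("5",("scene","top"))
print(mouldrect(o["top"],(295,160,355,220))[0])
cv2.imwrite("pics/s5z.png",np.hstack([cv2.resize(o[n]["color"][a:a+100,b:b+100,::-1],None,fx=4,fy=4,interpolation=2) for n,a,b in(("scene",150,120),("top",140,275))]))
```

```text
t 7.075 pos [ 0.4466 -0.1762  0.0471] tray [-0.2034 -0.2243] f [-0.19  0.35  0.43] w 0.04703031952515476
toolx in tray err -0.0007223912784436459 z [ 1.e-03 -6.e-04 -1.e+00]
((538.8743896484375, -191.48794555664062), (99.88935089111328, 89.71923065185547), 0.05465027317404747)
```

View pics/s5z.png

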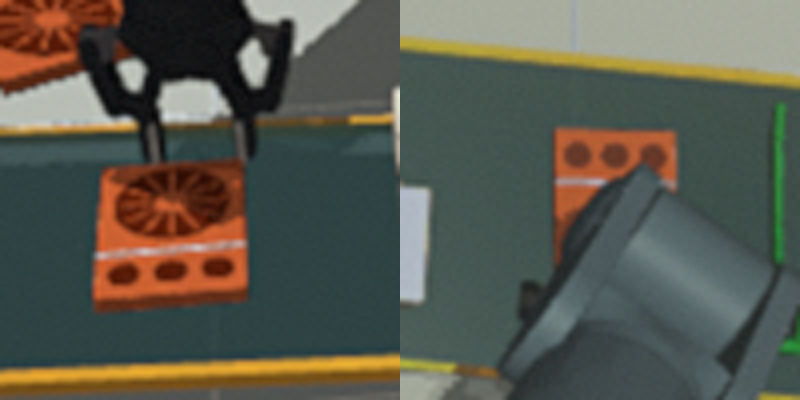

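>>> servo_tool(plan="0.45 0 0.01 0 0 0 0; 0.45 0 0.01 0 0 0 0; 0.45 0 0.01 0 0 0 0; 0.45 0 0.01 0 0 0 0; 0.45 0 0.01 0 0 0 0; 0.45 0 0.01 0 0 0 0; 0.45 0 0.01 0 0 0 0; 0.45 0 0.01 0 0 0 0; 0.45 0 0.01 0 0 0 0; 0.45 0 0.01 0 0 0 0; 0.45 0 0.01 0 0 0 0; 0.45 0 0.01 0 0 0 0; 0.45 0 0.01 0 0 0 0; 0.45 0 0 0 0 0 0; 0.45 0 0 0 0 0 0")

```text
time_s: 9.05
position: [0.5238, -0.181, 0.0469]
orientation: [0.73, 0.684, 0.0, 0.0]
force: [0.1, -0.1, 0.7]
gripper_width: 0.047
```

Run:
```python
from h import *
toolinfo();o=snap("6",("scene","top"))
cv2.imwrite("pics/s6z.png",np.hstack([cv2.resize(o[n]["color"][a:a+80,b:b+80,::-1],None,fx=5,fy=5,interpolation=2) for n,a,b in(("scene",180,130),("top",130,285))]))
```

```text
t 9.05 pos [ 0.5238 -0.181   0.0469] tray [-0.1261 -0.224 ] f [ 0.1  -0.06  0.65] w 0.04696553577224008
toolx in tray err -0.0006306344159339727 z [ 2.e-04 -1.e-04 -1.e+00]
```

View pics/s6z.png

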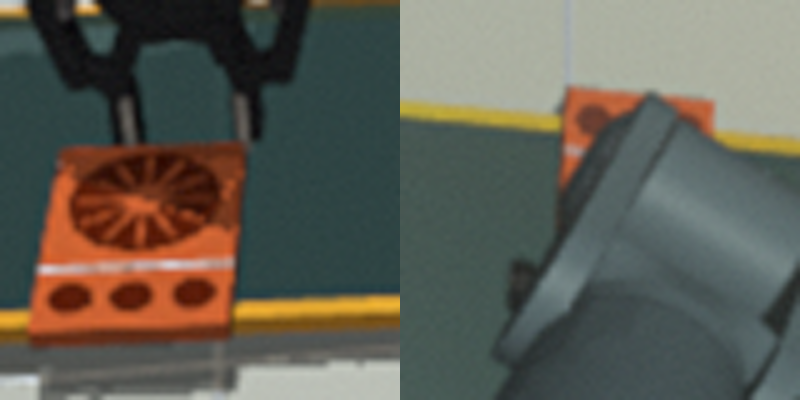

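Run:
```python
from h import *
c=np.load("top6.npz");s=np.load("scene6.npz")
a,b=[tr(ray(c,p,.042)) for p in((318.4,147.3),(347.5,150.3))];print(a,b,"yaw",np.arctan2(-(b-a)[0],-(b-a)[1]))
# scene: line ends, front top edge
f=lambda x,y:(130+x/5,180+y/5)
for p in((38,269),(237,262),(30,332),(232,325),(60,150),(245,146)):print(p,tr(ray(s,f(*p),.042)).round(4))
# scene lip outer upper edge check
ys=[ray(s,f(*p),.03) for p in((2,318),(395,305))];print([tr(y).round(4) for y in ys])
```

```text
[ 0.0136121  -0.19668846] [ 0.01298883 -0.28496079] yaw 0.007060539973298712
(38, 269) [-0.0236 -0.2821]
(237, 262) [-0.0232 -0.1912]
(30, 332) [ 0.0182 -0.2804]
(232, 325) [ 0.0189 -0.1909]
(60, 150) [-0.1102 -0.2823]
(245, 146) [-0.1083 -0.1923]
[array([-0.0045, -0.2976]), array([-0.0028, -0.1187])]
```

>>> servo_tool(plan="0.45 0 0.01 0 0 0 0; 0.45 0 0.01 0 0 0 0; 0.45 0 0.01 0 0 0 0; 0.45 0 0.004 0 0 0 0; 0.45 0 0 0 0 0 0; 0.45 0 0 0 0 0 0; 0.45 0 -0.02 0 0 0 0; 0.45 0 -0.03 0 0 0 0; 0.45 0 -0.08 0 0 0 0; 0.45 0 -0.08 0 0 0 0; 0.45 0 0 -0.08 0 0 0; 0.45 0 -0.05 -0.08 0 0 0; 0.45 0 0 0 0 0 0")

```text
time_s: 10.78
position: [0.389, -0.1736, 0.1471]
orientation: [0.73, 0.683, 0.001, 0.005]
force: [0.1, 0.1, 0.9]
gripper_width: 0.0473
```

Run:
```python
from h import *
toolinfo();o=snap("7",("scene","top"))
c=o["top"]
cv2.imwrite("pics/s7z.png",np.hstack([cv2.resize(o[n]["color"][a:a+80,b:b+80,::-1],None,fx=5,fy=5,interpolation=2) for n,a,b in(("scene",185,125),("top",125,285))]))
```

```text
t 10.775 pos [ 0.389  -0.1736  0.1471] tray [-0.2611 -0.2254] f [0.09 0.08 0.94] w 0.04726744384450697
toolx in tray err 0.0004913391476777662 z [ 0.0076 -0.0064 -1.    ]
```

View pics/s7z.png

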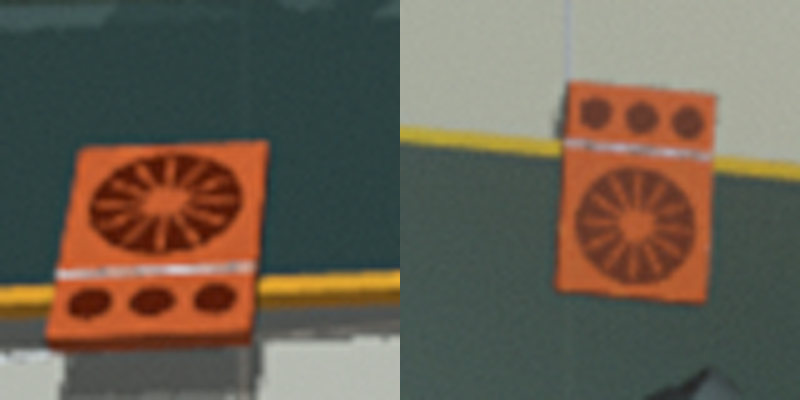

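Run:
```python
from h import *
c=np.load("top7.npz");s=np.load("scene7.npz")
def rep(cam,win):
    r=mouldrect(cam,win)[0];B=cv2.boxPoints(r)/1000;T=np.array([tr(b) for b in B]);print(r[1],"centre tray",tr(np.array(r[0])/1000).round(4),"corners",T.round(4).tolist())
rep(c,(295,135,355,205));rep(s,(125,205,185,258))
# white line: fit brightest low-sat row per column, top
def wl(cam,u0,u1,v0,v1):
    im=cam["color"].astype(float);g=cv2.GaussianBlur(im[...,2],(0,0),.6);out=[]
    for u in range(u0,u1):
        col=g[v0:v1,u]-np.median(g[v0:v1,u]);w=np.clip(col-col.max()/2,0,None);out.append((u,v0+(w*np.arange(v1-v0)).sum()/w.sum()))
    return out
for n,cam,a in(("top",c,(320,346,149,161)),("scene",s,(139,174,233,245))):
    L=np.array([tr(ray(cam,p,.042)) for p in wl(cam,*a)]);print(n,"line x",np.median(L[:,0]),L[:,0].std(),"slope",np.polyfit(L[:,1],L[:,0],1)[0])
# lip in scene right of mould, and left
im=s["color"].astype(int)
for u in(120,190,200,215):print(u,[(v,*im[v,u]) for v in range(236,254)])
for x in(0,-.004,-.01):
  for y in(-.3,-.15,-.1):
    X=PF+N*x+D*y;print(x,y,proj(s,np.array([*X,.03])).round(1))
# refit lip in top near the mould
for q in((285,313),(352,385)):
    E=edge(c,q,np.interp(q[0],[145,390],[139,161]),np.interp(q[1],[145,390],[139,161]),-1);print("lip local x",np.median([tr(ray(c,p,.03))[0] for p in E]))
```

```text
(91.01507568359375, 130.0226593017578) centre tray [-0.0315 -0.2398] corners [[-0.0963, -0.2856], [0.0337, -0.285], [0.0333, -0.194], [-0.0967, -0.1946]]
(91.39041900634766, 140.56585693359375) centre tray [-0.0244 -0.2385] corners [[-0.0947, -0.2842], [0.0458, -0.2842], [0.0459, -0.1928], [-0.0947, -0.1928]]
top line x -0.004446121299259652 0.00014649874281733724 slope -0.0010358034286378434
scene line x -0.0048023832396549984 0.00048709908653914765 slope -0.0015373377048519949
120 [(236, np.int64(46), np.int64(66), np.int64(66)), (237, np.int64(45), np.int64(66), np.int64(65)), (238, np.int64(45), np.int64(66), np.int64(64)), (239, np.int64(41), np.int64(64), np.int64(63)), (240, np.int64(39), np.int64(64), np.int64(64)), (241, np.int64(44), np.int64(64), np.int64(66)), (242, np.int64(107), np.int64(94), np.int64(61)), (243, np.int64(189), np.int64(141), np.int64(54)), (244, np.int64(221), np.int64(160), np.int64(48)), (245, np.int64(194), np.int64(139), np.int64(40)), (246, np.int64(139), np.int64(98), np.int64(27)), (247, np.int64(113), np.int64(78), np.int64(23)), (248, np.int64
[... 2581 characters left out ...]
p.int64(63)), (246, np.int64(79), np.int64(82), np.int64(81)), (247, np.int64(78), np.int64(82), np.int64(79)), (248, np.int64(92), np.int64(92), np.int64(86)), (249, np.int64(97), np.int64(96), np.int64(90)), (250, np.int64(95), np.int64(98), np.int64(93)), (251, np.int64(107), np.int64(110), np.int64(104)), (252, np.int64(155), np.int64(158), np.int64(151)), (253, np.int64(183), np.int64(187), np.int64(179))]
0 -0.3 [129. 245.]
0 -0.15 [195.3 242.4]
0 -0.1 [217.1 241.5]
-0.004 -0.3 [129.3 243.8]
-0.004 -0.15 [195.4 241.2]
-0.004 -0.1 [217.1 240.3]
-0.01 -0.3 [129.7 242. ]
-0.01 -0.15 [195.4 239.4]
-0.01 -0.1 [217.1 238.6]
lip local x 4.925280371622439e-05
lip local x -0.0002859330249452495
```

White line measures 4.5–5 mm short of the lip edge in both views (yaw about 0.001). The scene view's lip edge agrees with the top view's. Going back for another 5 mm.

>>> servo_tool(plan="0.45 0 0 0.08 0 0 0; 0.45 0 0 0.08 0 0 0; 0.45 0 0 0 0 0 0; 0.45 0 0 0 0 0 0; 0.45 0 0.05 0 0 0 0; 0.45 0 0.05 0 0 0 0; 0.45 0 0.05 0 0 0 0; 0.45 0 0.05 0 0 0 0; 0.45 0 0.02 0 0 0 0; 0.45 0 0.02 0 0 0 0; 0.45 0 0.01 0 0 0 0; 0.45 0 0 0 0 0 0; 0.45 0 0 0 0 0 0; 0.45 0 0 0 0 0 0")

```text
time_s: 12.62
position: [0.5376, -0.1819, 0.0467]
orientation: [0.73, 0.684, -0.0, -0.0]
force: [0.7, -0.2, 0.1]
gripper_width: 0.0467
```

```bash
python3 -c "
from h import *
toolinfo()"
```

```text
t 12.625 pos [ 0.5376 -0.1819  0.0467] tray [-0.1122 -0.224 ] f [ 0.69 -0.21  0.11] w 0.04674577005010252
toolx in tray err -0.0003671328511631461 z [-5.e-04  2.e-04 -1.e+00]
```

>>> servo_tool(plan="0.45 0 0.005 0 0 0 0; 0.45 0 0.005 0 0 0 0; 0.45 0 0.005 0 0 0 0; 0.45 0 0.004 0 0 0 0; 0.45 0 0 0 0 0 0; 0.45 0 0 0 0 0 0; 0.45 0 -0.02 0 0 0 0; 0.45 0 -0.03 0 0 0 0; 0.45 0 -0.08 0 0 0 0; 0.45 0 -0.08 0 0 0 0; 0.45 0 0 -0.08 0 0 0; 0.45 0 -0.04 -0.08 0 0 0; 0.45 0 0 -0.05 0 0 0; 0.45 0 0 0 0 0 0; 0.45 0 0 0 0 0 0")

```text
time_s: 14.5
position: [0.399, -0.1724, 0.1717]
orientation: [0.73, 0.684, -0.0, -0.001]
force: [0.1, 0.1, -0.6]
gripper_width: 0.0471
```

Run:
```python
from h import *
toolinfo();o=snap("8",("scene","top"));c=o["top"];s=o["scene"]
r=mouldrect(c,(295,130,355,205))[0];print(r[1],tr(np.array(r[0])/1000),r[2])
def wl(cam,u0,u1,v0,v1):
    im=cam["color"].astype(float);g=cv2.GaussianBlur(im[...,2],(0,0),.6);out=[]
    for u in range(u0,u1):
        col=g[v0:v1,u]-np.median(g[v0:v1,u]);w=np.clip(col-col.max()/2,0,None);out.append((u,v0+(w*np.arange(v1-v0)).sum()/w.sum()))
    return out
for n,cam,a in(("top",c,(320,346,148,160)),("scene",s,(139,174,235,246))):
    L=np.array([tr(ray(cam,p,.042)) for p in wl(cam,*a)]);print(n,"line x",np.median(L[:,0]),L[:,0].std(),"slope",np.polyfit(L[:,1],L[:,0],1)[0])
cv2.imwrite("pics/s8z.png",np.hstack([cv2.resize(o[n]["color"][a:a+80,b:b+80,::-1],None,fx=5,fy=5,interpolation=2) for n,a,b in(("scene",185,125),("top",125,285))]))
```

```text
t 14.5 pos [ 0.399  -0.1724  0.1717] tray [-0.2512 -0.2236] f [ 0.09  0.06 -0.63] w 0.04711212493340899
toolx in tray err -0.0005017140157842215 z [-0.0014  0.0011 -1.    ]
(91.10985565185547, 130.09986877441406) [-0.02619756 -0.23972392] 86.33951568603516
top line x 0.0005357719536105002 0.00015770766805109427 slope 0.0005333031039600642
scene line x 0.00010763881496720206 0.00042377727595153627 slope -0.0014578802921489983
```

View pics/s8z.png

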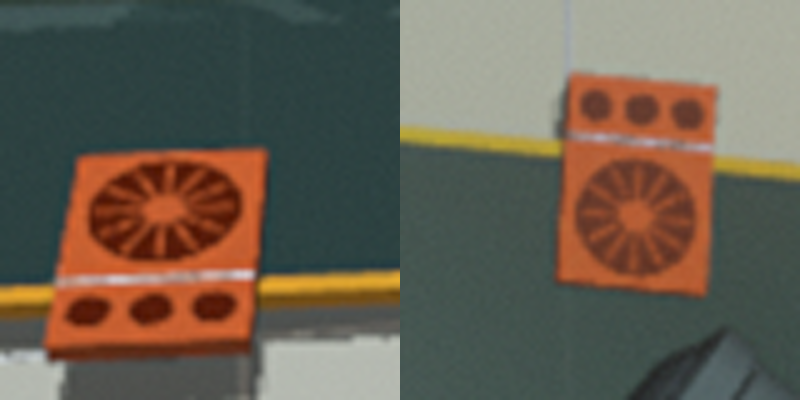

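View pics/top8.png

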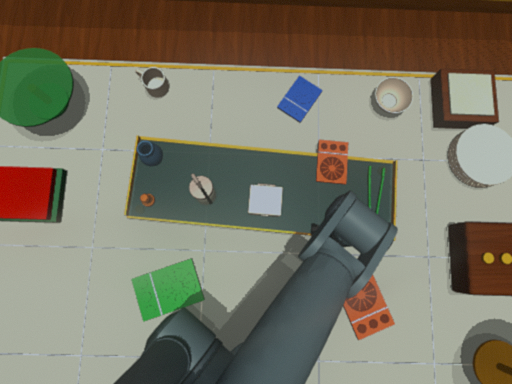

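The line is within 1 mm of the lip edge in both views (top +0.5 mm, scene +0.1 mm) and square. The other objects look the same as before and the hand is clear at z = 0.17, so I'm signing off.

```bash
python3 -c "
from cell import ticket
print(ticket.sign_off())"
```

```text
the job is handed in; nothing more can be done
None
```

I pushed the mould along the glass with two half-open fingers against its rear edge, moving square to the lip, which also turned it straight. It took a second push of about 5 mm to finish. I then drew the hand back and up, and handed the job in at about 14.6 s.

- **Position:** in the last images the white line is +0.5 mm (top camera) and +0.1 mm (scene camera) from the lip's outer edge, and within about 0.002 rad of square to it.
- **Disagreement:** the outline fit in the top view puts the line about 1.2 mm short of the edge (mould centre at -26.2 mm, ideal -25 mm). That is still well within the 7 mm tolerance.
- **Other objects:** tin, dispenser, vase, tong and stamp look unmoved in the last top picture; I checked this by eye and did not measure it.
- **Robot:** the hand was clear at TCP height 0.17 m, and the wrist forces reported after each move stayed near zero.

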